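# Unstack the parts trays onto their cradles and the wheel onto its peg

### The arm

A 6-joint arm with a two-finger parallel gripper is mounted at the origin on the work surface. World frame = base frame: x ahead of the robot, y to its left, z up, the work surface at z = 0. Lengths are in m, angles in degrees, forces in N, time in s.
With the tool pointing down it reaches from about 0.3 to 0.75 m from the base axis. Payload 8.5 kg.
Tool frame: the origin (TCP) lies between the finger pads; the fingertips stand 14 mm ahead of it and the grasp point (between the pads) lies 5 mm behind it; x points along the fingers, z is the direction in which the jaws open and shut, and the axes are right-handed (so a half turn about x gives the same grasp; the last joint's range is limited). The gripper opens to 85 mm and grips with 20 to 120 N. Pads are 22 mm wide; open, the fingers measure 114 mm over their backs; the gripper's body (76 mm by 85 mm) begins 54 mm behind the grasp point. The pads swing forward as they close: fully open they stand 13 mm farther back than shut.
Start: joints at [-75.648, 21.807, 74.336, -0, 83.858, -12.336], TCP at [0.247, -0.491, 0.245] pointing down, gripper open.
Joint ranges: [-178.18, 178.18], [-50.72, 133.34], [12.68, 142.11], [-81.47, 261.47], [9.98, 163.14], [-165.26, 165.26]. Speed limits (degrees/s): [136.94, 136.94, 180, 180, 180, 180].

### API

Orientations are given as a 3x3 rotation matrix whose columns are the frame's x, y, z axes.
In Python, from rig import env gives the robot as it stands.
- The arm moves only by the shell command python3 -m jog 'ROWS' [FORCE]. ROWS is JSON, a list of rows, each a list of 5 numbers: the opening, from -1 (shut) to 1 (fully open), so that 0 is half open, then the shift along the tool's x, y, z in m, then the turn about the tool's x in rad. In form: [[claw, dx, dy, dz, yaw], ...]. A call has 1 to 20 rows; each row is the pose to reach, as a shift and turn from the pose commanded when the call began, along the tool's axes at that moment; what a row does not reach only later rows make up. A row lasts 1/10 s, in which the tool goes at most 50 mm and 8.59 degrees, less where a joint would pass 70% of its speed; a pose out of reach is approached as far as the arm can. A call with a gripper value outside its range is refused whole. The fingers move at their own pace and stop on an object; FORCE is the grip in N (left out, the last holds). Time passes only in rows, so rows that repeat a pose let the fingers close. It gives the time, the measured TCP pose, the force and the opening at its end, in the units of the state.
- env.observe(): the state, without advancing time (a new reading comes with each control period).
- env.get_image(name): name is "side" or "top" or "wrist"; returns the picture (400x640x3 uint8, red, green, blue); there is no depth.
- env.camera_model(name): a dict with "fx", "fy", "cx", "cy" (pixels), "origin" and "orientation" of the camera in the world. Camera axes: x right, y up, looking along -z (the intrinsics and any distortion apply to the point x, -y, -z); pixel columns grow to the right and rows downward; lengths in m; the calibration is good to about 2 mm. A picture is of the moment at which its call begins: read the wrist's pose just before it. camera_model takes no time and is no camera call; for the wrist camera it gives the pose at the moment of the call.
- env.close_job(): hands the job in, once; it reports no verdict.
The state is a dict: "time_s": time; "q": joint angles; "qvel": joint speeds; "joint_efforts": joint torques, N m; "position": TCP position; "tool_rot": TCP orientation; "ft_force": force on the tool from outside, world axes, zero at the start; "wrist_torque": the same for the moment, N m; "grip_width": finger opening in m.
Only numpy, scipy, OpenCV 4.12 (cv2) and the standard library are available. Lean on these libraries where they do the work, as an engineer would, in place of code of your own. Each camera call takes 0.05 s, during which the arm holds its last target.

### The job

Clear the stack on the ledge: put the yellow wheel over its upright peg, right down flat on the flange, and set each of the three blue trays into the aluminium cradle made for its length. Every tray must stand upright and flat on its cradle's plate, square between the two end lips and not hanging over the open sides. Leave the bearing puller and the bowl of thumb nuts where they lie.

Things in the scene. Friction and masses are not known exactly. Their poses are not given: they have to be found in the camera images.
- wheel_mid (a point): yellow wheel with an aluminium hub, lying flat on the rim of the short tray, on top of the stack; outside diameter 64 mm, 32 mm thick, with an open bore 30 mm in diameter; about 0.12 kg. The point is at its centre, 16 mm above its underside; z is its axle axis
- tray_short_mid (a point): shortest of three blue open plastic trays, 96 mm long (x axis) x 56 mm wide (y axis: grip across it), 2 compartments; 53 mm high: 50 mm body over a 3 mm foot, 45 mm wide; in the stack under the wheel, its foot 3 mm deep in the medium tray's mouth. 0.08 to 0.22 kg. The point is at its centre, 28 mm above the foot's underside, 25 mm below the rim; z up. Both ends alike
- tray_medium_mid (a point): middle of three blue open plastic trays, 144 mm long (x axis) x 56 mm wide (y axis: grip across it), 3 compartments; 53 mm high: 50 mm body over a 3 mm foot, 45 mm wide; in the stack, its foot 3 mm deep in the long tray's mouth. 0.08 to 0.22 kg. The point is at its centre, 28 mm above the foot's underside, 25 mm below the rim; z up. Both ends alike
- tray_long_mid (a point): longest of three blue open plastic trays, 192 mm long (x axis) x 56 mm wide (y axis: grip across it), 4 compartments; 53 mm high: 50 mm body over a 3 mm foot, 45 mm wide; bottom of the stack, standing on the ledge. 0.08 to 0.22 kg. The point is at its centre, 28 mm above the foot's underside, 25 mm below the rim; z up. Both ends alike
- peg_flange (a point): fixed upright steel peg for the wheel: a post 14 mm in diameter with a tapered top, standing 40 mm up from the middle of a round flange 76 mm in diameter and 6 mm thick. The point is on top of the flange, on the post's axis, 6 mm above the ledge; z up
- cradle_short_floor (a point): fixed cradle for the short tray: bent aluminium sheet, 117 mm long (its x axis) x 76 mm wide, plate 2.5 mm thick, a 12 mm high upturned lip at each of its two ends, open sides; 112 mm clear between the lips, 8 mm more than the tray at each end. The point is on top of the plate at its middle, 2.5 mm above the ledge; z up
- cradle_medium_floor (a point): fixed cradle for the medium tray: bent aluminium sheet, 165 mm long (its x axis) x 76 mm wide, plate 2.5 mm thick, a 12 mm high upturned lip at each of its two ends, open sides; 160 mm clear between the lips, 8 mm more than the tray at each end. The point is on top of the plate at its middle, 2.5 mm above the ledge; z up
- cradle_long_floor (a point): fixed cradle for the long tray: bent aluminium sheet, 213 mm long (its x axis) x 76 mm wide, plate 2.5 mm thick, a 12 mm high upturned lip at each of its two ends, open sides; 208 mm clear between the lips, 8 mm more than the tray at each end. The point is on top of the plate at its middle, 2.5 mm above the ledge; z up
- puller_mid (a point): two-jaw steel bearing puller lying flat on the ledge beside the work, about 205 mm long (its x axis) x 107 mm wide x 28 mm high; a bystander. The point is near its middle, 12 mm above the ledge
- nut_bowl_mid (a point): stainless bowl with brass thumb nuts in it, 96 mm in diameter, 36 mm high; a bystander. The point is on its axis, half-way up

How it is judged (in metres and radians):
At the end, for the whole second after the job is handed in: Wheel round its peg, flat on the flange (height within 3 mm). Each tray in the cradle of its own length: on the plate (within 3 mm), within 10 mm of its middle lengthwise and 11 mm sideways, square within 0.15 rad, upright within 0.05 rad. All released and still (horizontal distance between wheel_mid and peg_flange below 0.01 m and z of wheel_mid in the frame of peg_flange between 0.013 and 0.019 m and linear speed of each of wheel, tray_short, tray_medium, tray_long below 0.01 m/s and x of tray_short_mid in the frame of cradle_short_floor between -0.01 and 0.01 m and y of tray_short_mid in the frame of cradle_short_floor between -0.011 and 0.011 m and z of tray_short_mid in the frame of cradle_short_floor between 0.025 and 0.031 m and angle between the x axis of tray_short_mid and the x axis of cradle_short_floor, either way round below 0.15 rad and angle between each of tray_short_mid, tray_medium_mid, tray_long_mid's own z axis and vertical below 0.05 rad and x of tray_medium_mid in the frame of cradle_medium_floor between -0.01 and 0.01 m and y of tray_medium_mid in the frame of cradle_medium_floor between -0.011 and 0.011 m and z of tray_medium_mid in the frame of cradle_medium_floor between 0.025 and 0.031 m and angle between the x axis of tray_medium_mid and the x axis of cradle_medium_floor, either way round below 0.15 rad and x of tray_long_mid in the frame of cradle_long_floor between -0.01 and 0.01 m and y of tray_long_mid in the frame of cradle_long_floor between -0.011 and 0.011 m and z of tray_long_mid in the frame of cradle_long_floor between 0.025 and 0.031 m and angle between the x axis of tray_long_mid and the x axis of cradle_long_floor, either way round below 0.15 rad); the robot touches nothing.
It fails at once if the bearing puller is shifted by more than 15 mm (distance of puller_mid from where it was at the start of the episode above 0.015 m).
It fails at once if the bowl of thumb nuts is shifted by more than 15 mm (distance of nut_bowl_mid from where it was at the start of the episode above 0.015 m).
It also fails if it takes over 138 s, if anything falls off the work surface, if the arm or the gripper's body presses on something with over 40 N, if the wrist force passes 120 N, or if a joint passes its speed limit or range.

## Working session

There is one attempt and no reset: what is moved stays moved. The work goes in short steps, Python scripts to look and compute and a shell command to move; the robot and the scene stay as the last step left them, time stands still between calls to the robot, and variables do not carry over. Pictures are saved under pics/ and viewed, and the job is handed in when it is done.

```bash
ls; mkdir -p pics; python3 - <<'E'
from rig import env
import cv2
s=env.observe(); print(s)
for n in ["side","top","wrist"]:
    im=env.get_image(n); cv2.imwrite(f"pics/{n}0.png",im[:,:,::-1]); print(n,env.camera_model(n))
E
```

```text
pics
{'time_s': 0.0, 'q': array([-7.56475200e+01,  2.18415054e+01,  7.43861122e+01, -5.49322168e-04,
        8.38585883e+01, -1.23348756e+01]), 'qvel': array([-0.06886435, -0.10833042,  0.08450808, -0.03130987,  0.08457383,
       -0.15008233]), 'joint_efforts': array([-2.18542693e-03, -4.48459983e+01, -2.31273329e+01, -2.85014203e-04,
        4.80437069e-03,  2.18078526e-06]), 'position': array([ 0.24694875, -0.49112631,  0.24469894]), 'tool_rot': array([[-3.82198963e-04,  8.93470121e-01,  4.49122475e-01],
       [ 1.45525375e-03,  4.49122529e-01, -8.93468990e-01],
       [-9.99998868e-01,  3.12104246e-04, -1.47187991e-03]]), 'ft_force': array([-0.54692916,  0.70994316, -0.29283987]), 'wrist_torque': array([ 0.00123034,  0.02273222, -0.00143657]), 'grip_width': 0.0854439868985462}
side {'fx': 363.11219746547977, 'fy': 363.11219746547977, 'cx': 318.1393662540218, 'cy': 194.15399308369942, 'origin': array([0.00991414, 0.83559006, 0.6609488 ]), 'orientation': array([[-0.82756322,  0.2865355 , -0.48273856],
       [-0.56097349, -0.3896868 ,  0.73037863],
       [ 0.02116257,  0.87523803,  0.48322928]])}
top {'fx': 388.9895992206734, 'fy': 388.9895992206734, 'cx': 315.6453328623131, 'cy': 195.98959191883682, 'origin': array([ 0.32403835, -0.01289193,  1.48784572]), 'orientation': array([[-0.01045022,  0.98920761, -0.14614752],
       [-0.99972724, -0.01338854, -0.01913603],
       [-0.02088621,  0.14590768,  0.98907771]])}
wrist {'fx': 291.4027695537888, 'fy': 291.4027695537888, 'cx': 318.56177359854223, 'cy': 200.21749317840516, 'origin': array([ 0.31980099, -0.45491434,  0.37386261]), 'orientation': array([[ 0.44836607,  0.84786095,  0.28301884],
       [-0.89384763,  0.42602879,  0.13977083],
       [-0.00206794, -0.31564422,  0.94887536]])}
```

View pics/top0.png

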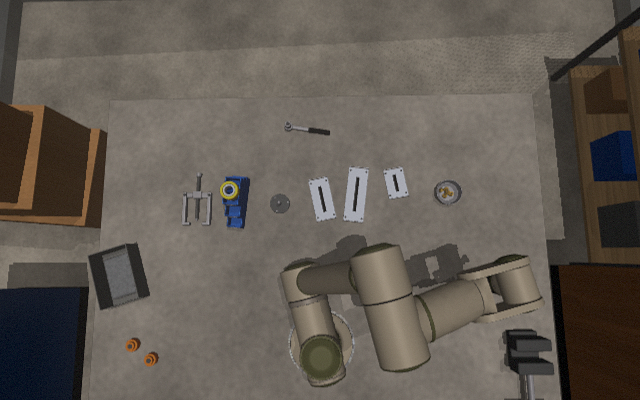

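View pics/side0.png

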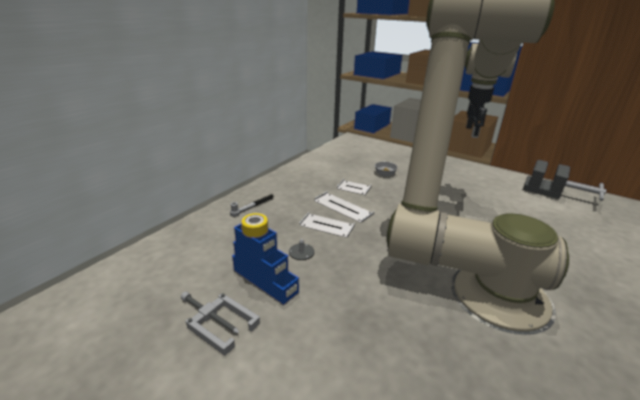

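View pics/wrist0.png

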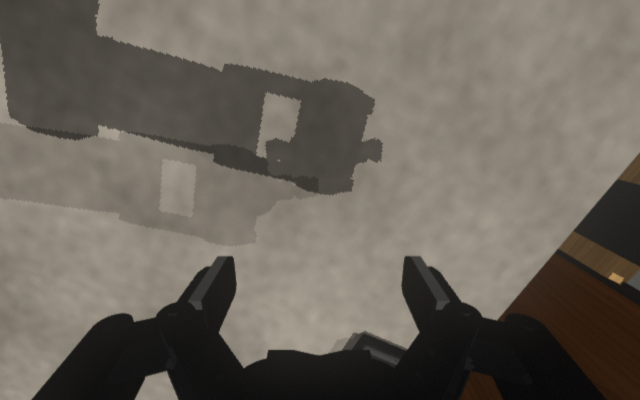

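```bash
cat > h.py <<'E'
import numpy as np, cv2
from rig import env
def ray(m,uv):
    uv=np.atleast_2d(np.asarray(uv,float))
    d=np.c_[(uv[:,0]-m['cx'])/m['fx'],-(uv[:,1]-m['cy'])/m['fy'],-np.ones(len(uv))]
    return d@np.asarray(m['orientation']).T
def onplane(m,uv,z):
    d=ray(m,uv); o=np.asarray(m['origin']); t=(z-o[2])/d[:,2]
    return o+d*t[:,None]
def proj(m,P):
    p=(np.atleast_2d(P)-m['origin'])@np.asarray(m['orientation'])
    return np.c_[m['cx']+m['fx']*p[:,0]/-p[:,2], m['cy']-m['fy']*p[:,1]/-p[:,2]]
def triang(ms,uvs):
    A=np.zeros((3,3));b=np.zeros(3)
    for m,uv in zip(ms,uvs):
        d=ray(m,uv)[0];d/=np.linalg.norm(d);P=np.eye(3)-np.outer(d,d);A+=P;b+=P@m['origin']
    return np.linalg.solve(A,b)
def shot(n,name):
    m=env.camera_model(n); im=env.get_image(n); bgr=im[:,:,::-1].copy()
    cv2.imwrite(f'pics/{name}.png',bgr); return m,bgr
def lens(m,im): pass
E
python3 - <<'E'
from h import *
im=cv2.imread('pics/top0.png')
cv2.imwrite('pics/top0c.png',cv2.resize(im[150:250,170:330],None,fx=5,fy=5,interpolation=cv2.INTER_CUBIC))
m=env.camera_model('top')
hsv=cv2.cvtColor(im,cv2.COLOR_BGR2HSV)
y=cv2.inRange(hsv,(22,120,120),(35,255,255)); y[:, :180]=0;y[:,280:]=0
M=cv2.moments(y,True); c=(M['m10']/M['m00'],M['m01']/M['m00']); print('wheel',c,onplane(m,c,.185))
w=cv2.inRange(hsv,(0,0,170),(180,40,255)); w[:150]=0;w[240:]=0;w[:,:290]=0;w[:,415:]=0
for k in cv2.findContours(w,0,2)[0]:
    if cv2.contourArea(k)<100: continue
    r=cv2.minAreaRect(k); b=cv2.boxPoints(r); P=onplane(m,b,.0025)
    c=onplane(m,[r[0]],.0025)[0]; L=[P[1]-P[0],P[2]-P[1]]; l=max(L,key=np.linalg.norm)
    print(c,[np.linalg.norm(x) for x in L],np.degrees(np.arctan2(l[1],l[0])))
for n,p in dict(peg=(280,204),bowl=(447,193)).items(): print(n,onplane(m,[p],.006))
E
```

```text
wheel (228.38931297709922, 189.78625954198472) [[0.54196096 0.3097144  0.185     ]]
[ 0.53185842 -0.00738044  0.0025    ] [np.float64(0.07375477338506334), np.float64(0.15579882107823706)] -168.52543783759597
[ 0.590814   -0.29307992  0.0025    ] [np.float64(0.07401157947221856), np.float64(0.10798284860827802)] -171.37306914099216
[ 0.5476663  -0.13791196  0.0025    ] [np.float64(0.20365360411722802), np.float64(0.07370039989734643)] -7.503826130695065
peg [[0.51370406 0.15325973 0.006     ]]
bowl [[ 0.54775962 -0.48731117  0.006     ]]
```

View pics/top0c.png

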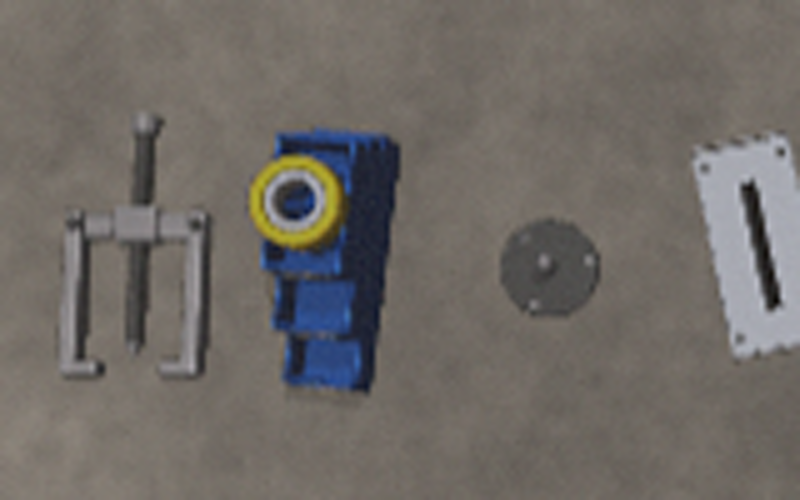

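```bash
cat >> h.py <<'E'
def go(x,y,z,yaw):
    "row shift to TCP x,y,z with tool-y heading yaw deg"
    s=env.observe(); R=s['tool_rot']; d=R.T@(np.array([x,y,z])-s['position'])
    cur=np.degrees(np.arctan2(R[1,1],R[0,1])); t=-np.radians((yaw-cur+180)%360-180)
    print('pos',s['position'].round(4),'yaw',round(cur,2),'q6',s['q'][5].round(1),'-> row',d.round(4),'turn',round(t,4),'t',s['time_s'])
E
python3 -c "
from h import *
go(.48,-.14,.35,0)"
```

```text
pos [ 0.247  -0.4912  0.2449] yaw 26.69 q6 -12.3 -> row [-0.1048  0.366  -0.2092] turn 0.4658 t 0.15
```

```bash
python3 -m jog '[[1,-0.105,0.366,-0.209,0.466],[1,-0.105,0.366,-0.209,0.466],[1,-0.105,0.366,-0.209,0.466],[1,-0.105,0.366,-0.209,0.466],[1,-0.105,0.366,-0.209,0.466],[1,-0.105,0.366,-0.209,0.466],[1,-0.105,0.366,-0.209,0.466],[1,-0.105,0.366,-0.209,0.466],[1,-0.105,0.366,-0.209,0.466],[1,-0.105,0.366,-0.209,0.466],[1,-0.105,0.366,-0.209,0.466],[1,-0.105,0.366,-0.209,0.466],[1,-0.105,0.366,-0.209,0.466]]' 40; python3 - <<'E'
from h import *
go(.50,.24,.35,-5)
shot('wrist','w1')
E
```

```text
time_s: 1.45
position: [0.4796, -0.1413, 0.35]
tool_rot: [[-0.001, 1.0, -0.002], [0.0, -0.002, -1.0], [-1.0, -0.001, -0.0]]
ft_force: [-0.2, 0.1, 0.1]
grip_width: 0.0854
pos [ 0.4796 -0.1413  0.35  ] yaw -0.12 q6 60.1 -> row [ 1.000e-04  1.960e-02 -3.813e-01] turn 0.0852 t 1.45
```

View pics/w1.png

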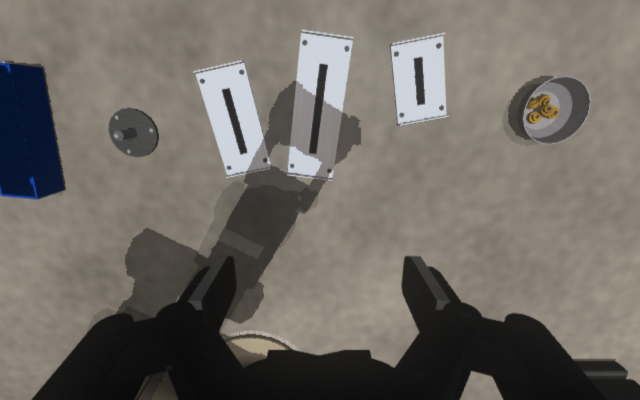

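```bash
python3 - <<'E'
from h import *
m=env.camera_model('wrist'); im=cv2.imread('pics/w1.png'); g=cv2.cvtColor(im,cv2.COLOR_BGR2GRAY)
def meas(win):
    x0,y0,x1,y1=win
    k=(g[y0:y1,x0:x1]<60).astype(np.uint8)
    n,l,st,ce=cv2.connectedComponentsWithStats(k)
    for i in range(1,n):
        if 10<st[i,4]: print('   comp',st[i],(ce[i]+[x0,y0]).round(1),onplane(m,[ce[i]+[x0,y0]],.0025)[0].round(4))
    i=max(range(1,n),key=lambda i:st[i,4])
    pts=np.argwhere(l==i)[:,::-1]+[x0,y0]; P=onplane(m,pts,.0025)[:,:2].astype(np.float32)
    r=cv2.minAreaRect(P); b=cv2.boxPoints(r); e=max([b[1]-b[0],b[2]-b[1]],key=np.linalg.norm)
    a=np.degrees(np.arctan2(e[1],e[0])); print(win,'slot centre',np.round(r[0],4),'mean',P.mean(0).round(4),'size',np.round(r[1],4),'yaw',round((a+90)%180-90,2))
meas((198,64,268,178)); meas((292,34,352,178)); meas((393,36,445,122))
meas((112,112,155,152))
im2=cv2.resize(im[20:190,180:460],None,fx=2.8,fy=2.8,interpolation=cv2.INTER_CUBIC); cv2.imwrite('pics/w1c.png',im2)
E
```

```text
comp [ 25  25  23  64 381] [234.2 120.2] [ 0.5356 -0.0075  0.0025]
(198, 64, 268, 178) slot centre [ 0.5332 -0.0078] mean [ 0.5351 -0.0076] size [0.0975 0.0097] yaw 11.3
   comp [ 18  31  17  88 568] [317.6 109.3] [ 0.5516 -0.1393  0.0025]
(292, 34, 352, 178) slot centre [ 0.5497 -0.1393] mean [ 0.5507 -0.1392] size [0.0105 0.1315] yaw -7.88
   comp [ 22  22   9  46 272] [419.   80.4] [ 0.5931 -0.2931  0.0025]
(393, 36, 445, 122) slot centre [ 0.592  -0.2935] mean [ 0.5928 -0.2932] size [0.0635 0.0096] yaw 9.91
   comp [29  0 14 15 25] [148.8 118.2] [0.539  0.1269 0.0025]
   comp [ 10  16  15  12 129] [129.4 133.2] [0.5159 0.1624 0.0025]
(112, 112, 155, 152) slot centre [0.516  0.1632] mean [0.5159 0.1625] size [0.016  0.0238] yaw -83.32
```

View pics/w1c.png

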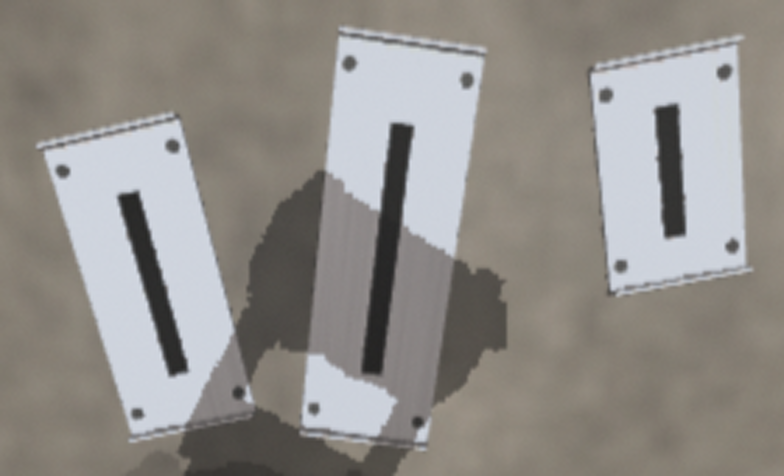

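```bash
python3 -m jog '[[1,0,0.0,-0.05,0.08],[1,0,0.0,-0.38,0.08],[1,0,0.0,-0.38,0.08],[1,0,0.0,-0.38,0.08],[1,0,0.0,-0.38,0.08],[1,0,0.0,-0.38,0.08],[1,0,0.0,-0.38,0.08],[1,0,0.0,-0.38,0.08],[1,0,0.0,-0.38,0.08],[1,0,0.0,-0.38,0.08],[1,0,0.0,-0.38,0.08]]'; python3 - <<'E'
from h import *
m,im=shot('wrist','w2'); print(m)
go(.48,.24,.35,-5)
E
```

```text
time_s: 2.6
position: [0.4805, 0.2385, 0.3503]
tool_rot: [[-0.0, 0.997, -0.082], [-0.0, -0.082, -0.997], [-1.0, -0.0, 0.0]]
ft_force: [-0.3, 0.1, -0.8]
grip_width: 0.0856
{'fx': 291.4027695537888, 'fy': 291.4027695537888, 'cx': 318.56177359854223, 'cy': 200.21749317840516, 'origin': array([0.56170748, 0.23175394, 0.47928357]), 'orientation': array([[-8.27143111e-02,  9.45358602e-01,  3.15365593e-01],
       [-9.96572958e-01, -7.82013557e-02, -2.69608405e-02],
       [-8.25645595e-04, -3.16514869e-01,  9.48587190e-01]])}
pos [0.4805 0.2384 0.3504] yaw -4.71 q6 108.5 -> row [ 0.0004 -0.0007 -0.0016] turn 0.005 t 2.65
```

View pics/w2.png

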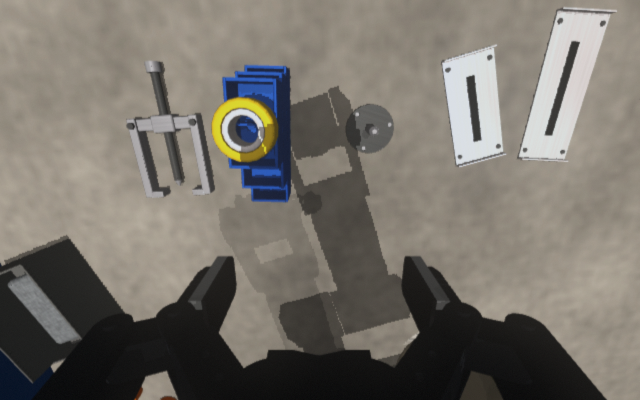

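```bash
python3 - <<'E'
from h import *
m=env.camera_model('wrist'); im=cv2.imread('pics/w2.png'); hsv=cv2.cvtColor(im,cv2.COLOR_BGR2HSV)
y=cv2.inRange(hsv,(20,120,90),(35,255,255))
k=max(cv2.findContours(y,0,2)[0],key=cv2.contourArea)
P=onplane(m,k[:,0],.185)[:,:2].astype(np.float32); print('yellow outer',cv2.fitEllipse(P),cv2.minEnclosingCircle(P))
def prm(z,c,n): 
    a=np.linspace(0,6.28,n); return np.c_[c[0]+.032*np.cos(a),c[1]+.032*np.sin(a),0*a+z]
# flange
g=cv2.cvtColor(im,cv2.COLOR_BGR2GRAY)
cv2.imwrite('pics/w2a.png',cv2.resize(im[55:210,205:305],None,fx=5,fy=3.8*5/3.8,interpolation=cv2.INTER_CUBIC)[:775])
cv2.imwrite('pics/w2b.png',cv2.resize(im[90:170,330:410],None,fx=6,fy=6,interpolation=cv2.INTER_CUBIC))
E
python3 -c "
import cv2;a=cv2.imread('pics/w2a.png');print(a.shape);b=cv2.resize(cv2.imread('pics/w2b.png'),(290,290));import numpy as np
a=a[:600];b=np.vstack([b,np.zeros((a.shape[0]-290,290,3),np.uint8)]);cv2.imwrite('pics/w2ab.png',np.hstack([a,b]))"
```

```text
yellow outer ((0.5427546501159668, 0.3082115054130554), (0.061239227652549744, 0.0626526027917862), 37.3221321105957) ((0.5426397919654846, 0.30804765224456787), 0.031844571232795715)
(775, 500, 3)
```

View pics/w2ab.png

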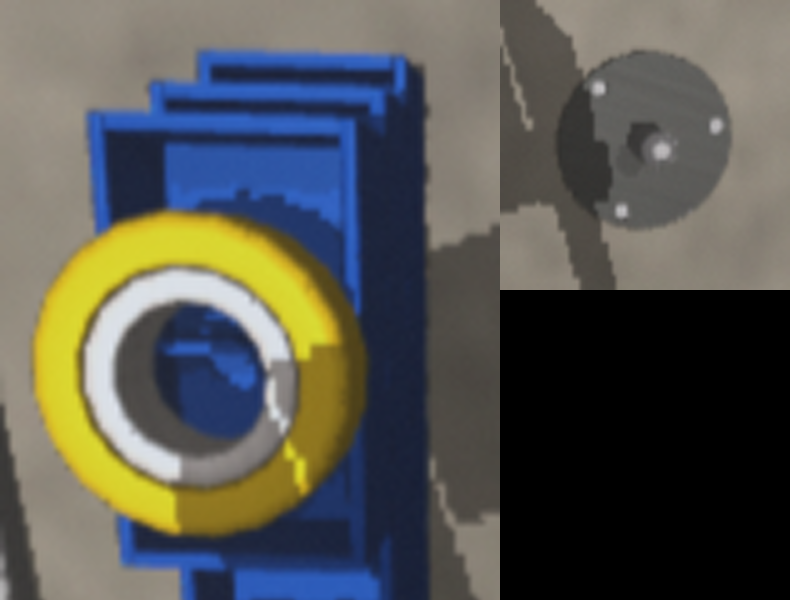

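```bash
python3 - <<'E'
from h import *
m=env.camera_model('wrist')
print('tip',onplane(m,[(374.7,131.4)],.046)[0].round(4),'flange',onplane(m,[(369.6,128.6)],.006)[0].round(4))
def rep(n,z,far,near=None):
    F=onplane(m,far,z)[:,:2]; print(n,'far',F.round(4).tolist(),'w',np.linalg.norm(F[0]-F[1]).round(4),'yaw',np.degrees(np.arctan2(*(F[0]-F[1])[::-1]))-90)
    if near:
        N=onplane(m,near,z)[:,:2]; print('  near',N.round(4).tolist(),'ctr',(F.mean(0)+N.mean(0))/2,'L',np.linalg.norm(F-N,axis=1),'yaw',np.degrees(np.arctan2(*(F.mean(0)-N.mean(0))[::-1])))
rep('short',.153,[(223,77.6),(276,79)],[(229.4,167.6),(278,168)])
rep('med',.103,[(235,71.6),(282,73)])
rep('long',.053,[(244.6,65.4),(286,66.6)])
im=cv2.imread('pics/w2.png')
cv2.imwrite('pics/w2d.png',cv2.resize(im[150:210,215:305],None,fx=8,fy=8,interpolation=cv2.INTER_CUBIC))
E
```

```text
tip [0.516 0.154 0.046] flange [0.5168 0.1548 0.006 ]
short far [[0.5948, 0.3285], [0.589, 0.274]] w 0.0549 yaw -6.167174168137038
  near [[0.5007, 0.3389], [0.4956, 0.2838]] ctr [0.54501984 0.30630481] L [0.09475896 0.09385313] yaw -6.158635359505664
med far [[0.6052, 0.3279], [0.5991, 0.2725]] w 0.0558 yaw -6.337532088137252
long far [[0.6175, 0.3266], [0.6114, 0.2716]] w 0.0553 yaw -6.2863342920826994
```

View pics/w2d.png

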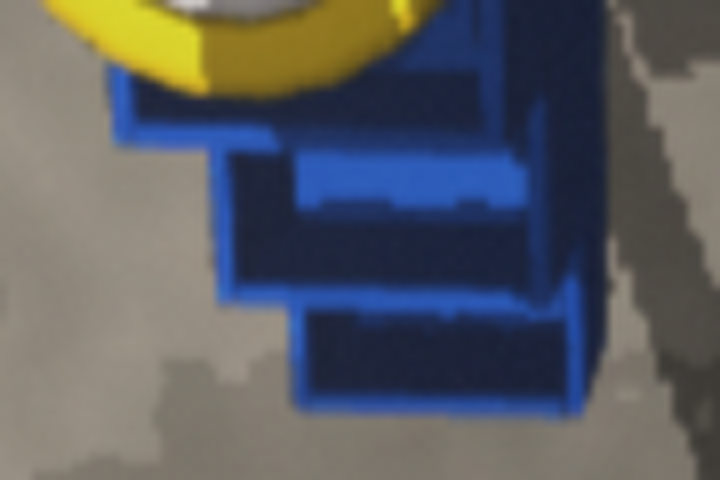

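```bash
python3 - <<'E'
from h import *
m=env.camera_model('wrist')
for n,z,f,q in [('med',.103,[(235,71.6),(282,73)],[(242.5,187.75),(283.5,187.75)]),('long',.053,[(244.6,65.4),(286,66.6)],[(252.3,201.3),(287.9,201.5)])]:
    F=onplane(m,f,z)[:,:2];N=onplane(m,q,z)[:,:2];print(n,(F.mean(0)+N.mean(0))/2,np.linalg.norm(F-N,axis=1),np.degrees(np.arctan2(*(F.mean(0)-N.mean(0))[::-1])))
go(.5425,.308,.25,-5)
go(.5425,.308,.166,-5)
E
```

```text
med [0.5312808  0.30775977] [0.14334197 0.14180897] -6.076370907097944
long [0.51938152 0.3088683 ] [0.19174539 0.1905877 ] -5.855475212142859
pos [0.4805 0.2384 0.3504] yaw -4.71 q6 108.5 -> row [ 0.1004  0.056  -0.0745] turn 0.005 t 2.65
pos [0.4805 0.2384 0.3504] yaw -4.71 q6 108.5 -> row [ 0.1844  0.056  -0.0745] turn 0.005 t 2.65
```

```bash
python3 -m jog '[[1,0.03,0.056,-0.0745,0],[1,0.08,0.056,-0.0745,0],[1,0.13,0.056,-0.0745,0],[1,0.16,0.056,-0.0745,0],[1,0.18,0.056,-0.0745,0],[1,0.18,0.056,-0.0745,0],[-1,0.18,0.056,-0.0745,0],[-1,0.18,0.056,-0.0745,0],[-1,0.18,0.056,-0.0745,0],[-1,0.18,0.056,-0.0745,0],[-1,0.18,0.056,-0.0745,0],[-1,0.18,0.056,-0.0745,0],[-1,0.18,0.056,-0.0745,0],[-1,0.18,0.056,-0.0745,0]]' 40; python3 - <<'E'
from h import *
go(.516,.1545,.25,-5)
shot('wrist','w3')
print(onplane(env.camera_model('wrist'),[(0,0)],0))
E
```

```text
time_s: 4.05
position: [0.5431, 0.3095, 0.1732]
tool_rot: [[0.005, 0.997, -0.08], [0.001, -0.08, -0.997], [-1.0, 0.005, -0.002]]
ft_force: [0.5, -1.1, 7.5]
grip_width: 0.0583
pos [0.5431 0.3095 0.1732] yaw -4.61 q6 113.5 -> row [-0.0771 -0.0142  0.1565] turn 0.0068 t 4.05
[[0.73555687 0.58029828 0.        ]]
```

View pics/w3.png

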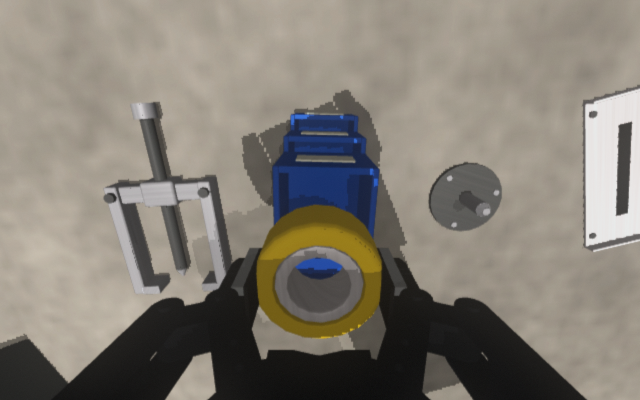

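```bash
python3 -m jog '[[1,0,0,0,0],[1,0,0,0,0],[1,0,0,0,0],[1,0.009,0,0,0],[1,0.009,0,0,0],[-1,0.009,0,0,0],[-1,0.009,0,0,0],[-1,0.009,0,0,0],[-1,0.009,0,0,0],[-1,0.009,0,0,0],[-1,0.009,0,0,0]]' 40; python3 - <<'E'
from h import *
go(.516,.1545,.25,-5)
shot('wrist','w4')
E
```

```text
time_s: 5.2
position: [0.5422, 0.3093, 0.1617]
tool_rot: [[0.001, 0.997, -0.08], [-0.0, -0.08, -0.997], [-1.0, 0.001, 0.0]]
ft_force: [-0.8, -3.2, 4.2]
grip_width: 0.0583
pos [0.5422 0.3093 0.1617] yaw -4.6 q6 113.5 -> row [-0.0883 -0.0136  0.1565] turn 0.007 t 5.2
```

View pics/w4.png

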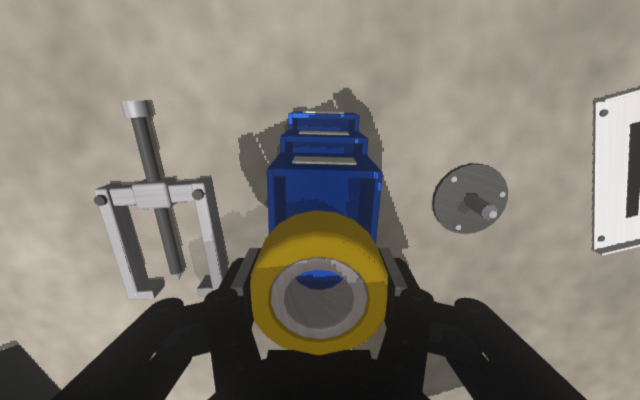

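```bash
python3 -m jog '[[-1,-0.005,0,0,0],[-1,-0.015,0,0,0],[-1,-0.03,0,0,0],[-1,-0.05,0,0,0],[-1,-0.06,0,0,0],[-1,-0.06,0,0,0]]' 40; python3 - <<'E'
from h import *
go(.516,.1545,.25,-5)
shot('wrist','w5');m,im=shot('side','s5'); cv2.imwrite('pics/s5c.png',cv2.resize(im[130:330,150:400],None,fx=3,fy=3))
E
```

```text
time_s: 5.85
position: [0.5424, 0.3098, 0.2229]
tool_rot: [[0.003, 0.997, -0.08], [0.001, -0.08, -0.997], [-1.0, 0.003, -0.001]]
ft_force: [-0.0, -0.0, -1.6]
grip_width: 0.0584
pos [0.5424 0.3098 0.2229] yaw -4.59 q6 113.5 -> row [-0.0273 -0.0138  0.1569] turn 0.0072 t 5.85
```

View pics/w5.png

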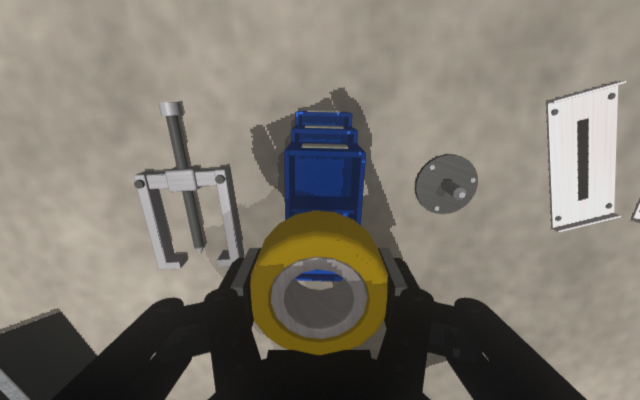

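View pics/s5c.png

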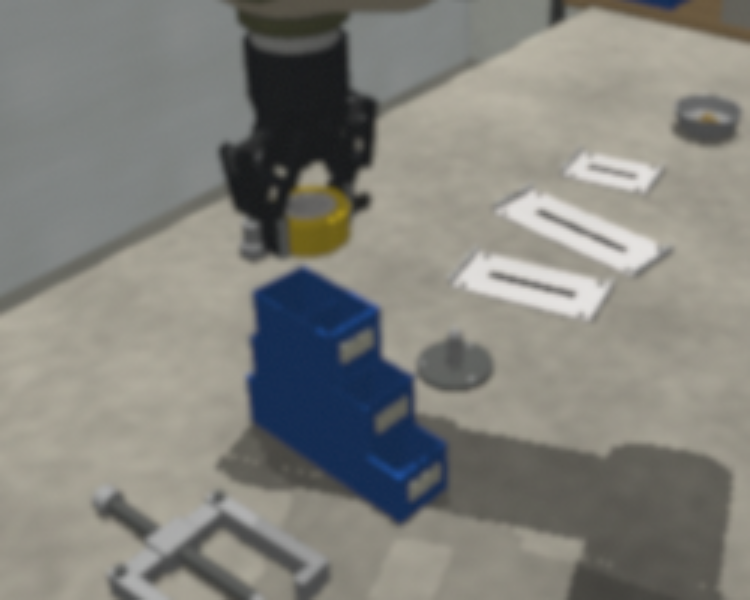

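```bash
python3 - <<'E'
from h import *
m=env.camera_model('wrist'); s=env.observe(); im=cv2.imread('pics/w5.png'); hsv=cv2.cvtColor(im,cv2.COLOR_BGR2HSV)
y=cv2.inRange(hsv,(18,120,50),(35,255,255)); k=max(cv2.findContours(y,0,2)[0],key=cv2.contourArea)
# top-face inner edge (hub/yellow boundary)
cs,h=cv2.findContours(y,cv2.RETR_CCOMP,2)
k=max([c for c,hh in zip(cs,h[0]) if hh[3]>=0],key=cv2.contourArea)
P=onplane(m,k[:,0],s['position'][2]+.023)[:,:2].astype(np.float32)
print('hub',cv2.fitEllipse(P),'tcp',s['position'])
print('tip',onplane(m,[(460,193.5)],.046)[0].round(4),'fl',onplane(m,[(446.3,183.5)],.006)[0].round(4))
cv2.imwrite('pics/w5c.png',cv2.resize(im[145:225,405:490],None,fx=6,fy=6,interpolation=cv2.INTER_CUBIC))
E
```

```text
hub ((0.5427194833755493, 0.30960556864738464), (0.04230136424303055, 0.042472630739212036), 107.50297546386719) tcp [0.54175197 0.30949067 0.2207183 ]
tip [0.5171 0.1571 0.046 ] fl [0.5174 0.1555 0.006 ]
```

View pics/w5c.png

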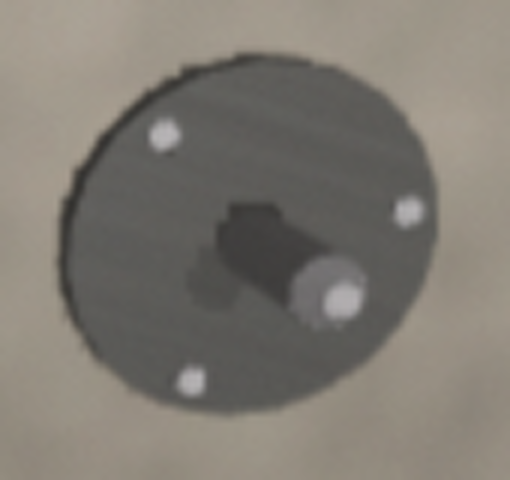

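```bash
python3 - <<'E'
from h import *
go(.516,.155,.08,-5)
E
python3 -m jog '[[-1,0.0,-0.004,0.045,0],[-1,0.0,-0.01,0.09,0],[-1,0.03,-0.013,0.13,0],[-1,0.07,-0.013,0.157,0],[-1,0.11,-0.013,0.157,0],[-1,0.14,-0.013,0.157,0],[-1,0.14,-0.013,0.157,0],[-1,0.14,-0.013,0.157,0]]' 40; python3 - <<'E'
from h import *
go(.516,.155,.022,-5)
m,im=shot('wrist','w6');m,im=shot('side','s6'); cv2.imwrite('pics/s6c.png',cv2.resize(im[180:280,230:370],None,fx=5,fy=5))
E
```

```text
pos [0.5418 0.3095 0.2207] yaw -4.59 q6 113.5 -> row [ 0.1408 -0.0132  0.156 ] turn 0.0072 t 5.95
time_s: 6.75
position: [0.5166, 0.1542, 0.0815]
tool_rot: [[-0.001, 0.997, -0.08], [-0.0, -0.08, -0.997], [-1.0, -0.001, 0.0]]
ft_force: [0.7, 0.3, -0.3]
grip_width: 0.0584
pos [0.5166 0.1542 0.0815] yaw -4.59 q6 98.6 -> row [ 0.0595 -0.0006 -0.0008] turn 0.0072 t 6.75
```

View pics/w6.png

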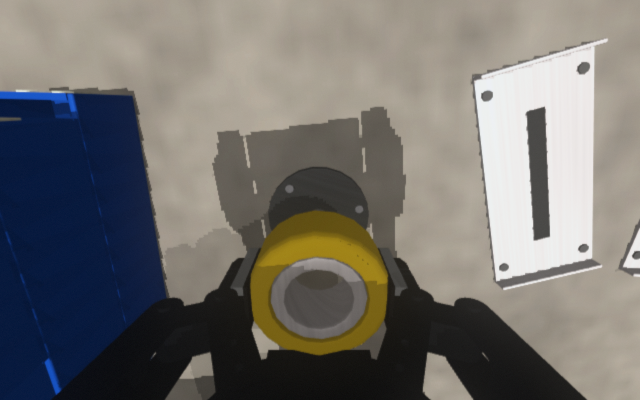

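View pics/s6c.png

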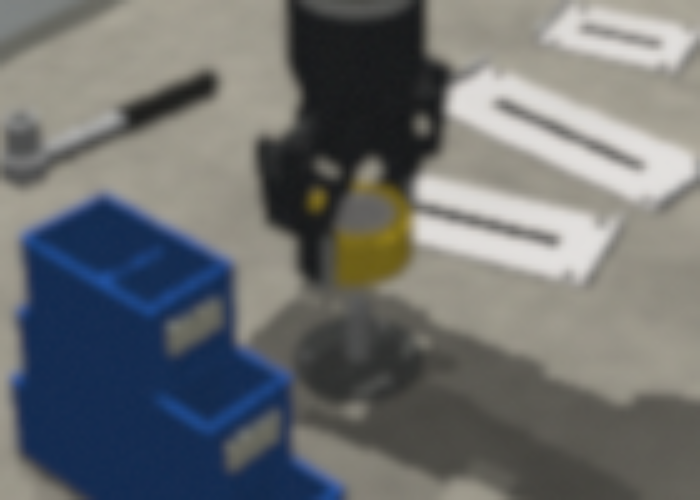

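```bash
python3 -m jog '[[-1,0.015,0,0,0],[-1,0.03,0,0,0],[-1,0.045,0,0,0],[-1,0.055,0,0,0],[-1,0.058,0,0,0],[-1,0.058,0,0,0],[1,0.058,0,0,0],[1,0.058,0,0,0],[1,0.058,0,0,0],[1,0.058,0,0,0],[1,0.058,0,0,0]]' 40; python3 - <<'E'
from h import *
go(.516,.155,.15,-5)
m,im=shot('wrist','w7')
E
```

```text
time_s: 7.95
position: [0.5166, 0.1541, 0.0235]
tool_rot: [[0.0, 0.997, -0.08], [0.0, -0.08, -0.997], [-1.0, 0.0, -0.0]]
ft_force: [-0.9, 0.4, -0.4]
grip_width: 0.0857
pos [0.5166 0.1541 0.0235] yaw -4.59 q6 98.6 -> row [-0.1265 -0.0006 -0.0009] turn 0.0071 t 7.95
```

View pics/w7.png

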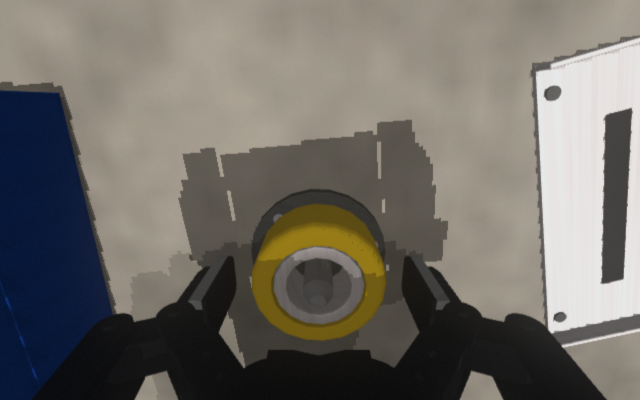

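```bash
python3 -m jog '[[1,-0.05,0,0,0],[1,-0.1,0,0,0],[1,-0.15,0,0,0],[1,-0.2,0,0,0],[1,-0.2,0.009,-0.05,0.02],[1,-0.2,0.016,-0.1,0.02],[1,-0.2,0.0165,-0.154,0.025],[1,-0.2,0.0165,-0.154,0.025],[1,-0.2,0.0165,-0.154,0.025]]'; python3 - <<'E'
from h import *
go(.545,.3065,.13,-6.1)
m,im=shot('wrist','w8')
E
```

```text
time_s: 8.9
position: [0.5449, 0.3073, 0.2227]
tool_rot: [[-0.001, 0.995, -0.103], [-0.0, -0.103, -0.995], [-1.0, -0.001, 0.0]]
ft_force: [0.6, -0.5, 0.1]
grip_width: 0.0858
pos [0.5449 0.3073 0.2227] yaw -5.9 q6 114.5 -> row [0.0927 0.0003 0.0007] turn 0.0035 t 8.9
```

View pics/w8.png

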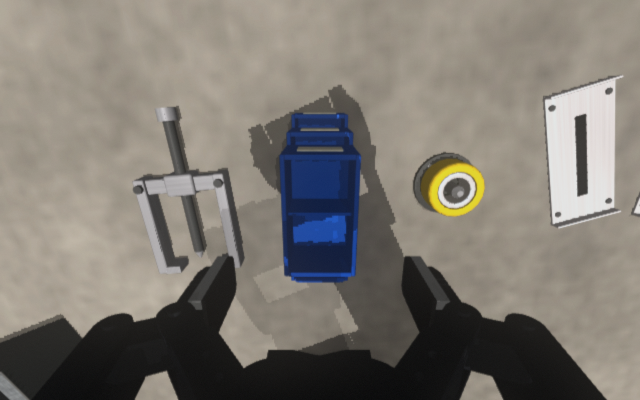

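```bash
python3 - <<'E'
from h import *
m=env.camera_model('wrist')
F=onplane(m,[(281,152),(360,152)],.153)[:,:2];N=onplane(m,[(284.5,277),(357,276)],.153)[:,:2];print((F.mean(0)+N.mean(0))/2,np.linalg.norm(F-N,axis=1),np.linalg.norm(F[0]-F[1]))
E
python3 -m jog '[[1,0.03,0,0,0],[1,0.06,0,0,0],[1,0.085,0,0,0],[1,0.093,0,0,0],[1,0.093,0,0,0],[-1,0.093,0,0,0],[-1,0.093,0,0,0],[-1,0.093,0,0,0],[-1,0.093,0,0,0],[-1,0.093,0,0,0],[-1,0.093,0,0,0],[-1,0.09,0,0,0],[-1,0.08,0,0,0],[-1,0.06,0,0,0],[-1,0.03,0,0,0],[-1,0.0,0,0,0],[-1,0.0,0,0,0]]' 40;python3 - <<'E'
from h import *
go(.592,-.2935,.23,9.9)
m,im=shot('wrist','w9')
E
```

```text
[0.54558091 0.30462234] [0.09857634 0.09766529] 0.053874466176856664
time_s: 10.65
position: [0.5464, 0.3068, 0.2284]
tool_rot: [[0.008, 0.994, -0.105], [0.003, -0.105, -0.994], [-1.0, 0.008, -0.004]]
ft_force: [0.4, -1.3, -1.4]
grip_width: 0.0555
pos [0.5464 0.3068 0.2284] yaw -6.02 q6 114.5 -> row [-0.0029  0.1082  0.5922] turn -0.2778 t 10.65
```

View pics/w9.png

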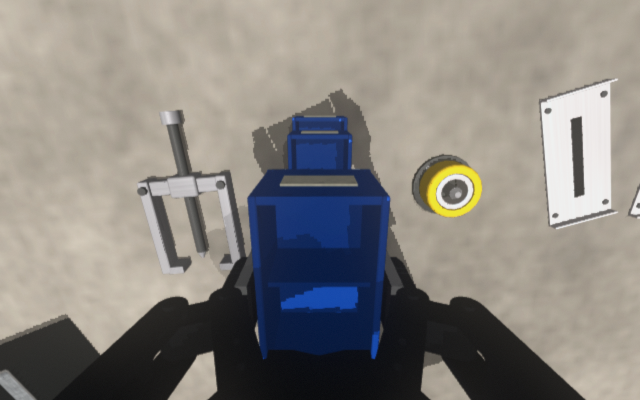

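```bash
python3 -m jog '[[-1,0,0.004,0.02,0],[-1,0,0.01,0.06,0],[-1,0,0.018,0.1,-0.05],[-1,0,0.027,0.145,-0.1],[-1,0,0.035,0.19,-0.15],[-1,0,0.044,0.24,-0.2],[-1,0,0.053,0.29,-0.25],[-1,0,0.062,0.34,-0.278],[-1,0,0.071,0.39,-0.278],[-1,0,0.08,0.44,-0.278],[-1,0,0.09,0.49,-0.278],[-1,0,0.1,0.54,-0.278],[-1,0,0.106,0.58,-0.278],[-1,0,0.108,0.592,-0.278],[-1,0,0.108,0.592,-0.278],[-1,0,0.108,0.592,-0.278]]' 40;python3 - <<'E'
from h import *
go(.592,-.2935,.035,9.9)
m,im=shot('wrist','w10')
E
```

```text
time_s: 12.3
position: [0.5904, -0.2926, 0.2226]
tool_rot: [[-0.001, 0.985, 0.173], [0.001, 0.173, -0.985], [-1.0, -0.001, -0.002]]
ft_force: [-0.4, 0.3, -1.2]
grip_width: 0.0556
pos [ 0.5904 -0.2926  0.2226] yaw 9.94 q6 43.4 -> row [0.1876 0.0016 0.0015] turn 0.0006 t 12.3
```

View pics/w10.png

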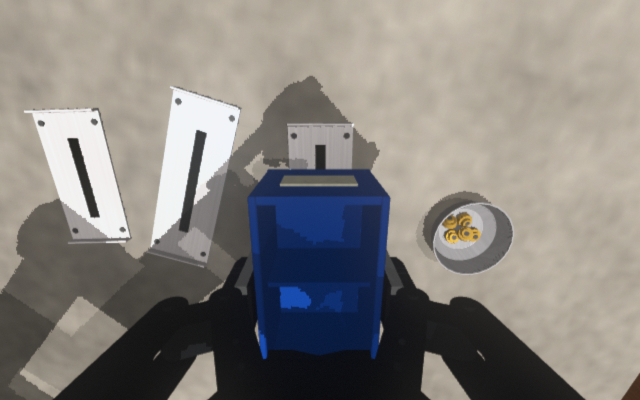

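```bash
python3 - <<'E'
from h import *
m=env.camera_model('wrist'); im=cv2.imread('pics/w10.png')
a=np.radians(9.9); c=np.array([.592,-.2935]); u=np.array([np.cos(a),np.sin(a)]);v=np.array([-u[1],u[0]])
for z in (.0145,.0):
  print(z,proj(m,[np.r_[c+u*.0585+v*s,z] for s in (.038,-.038)]).round(1).tolist())
print('holes',onplane(m,[(293.5,134.5),(346.5,134.5)],.0025).round(4).tolist())
g=cv2.cvtColor(im,cv2.COLOR_BGR2GRAY)
cv2.imwrite('pics/w10c.png',cv2.resize(im[110:175,270:370],None,fx=7,fy=7,interpolation=cv2.INTER_CUBIC))
for x0,y0,x1,y1 in [(60,130,105,222),(176,125,212,238)]:
    k=(g[y0:y1,x0:x1]<60).astype(np.uint8); n,l,st,ce=cv2.connectedComponentsWithStats(k)
    i=max(range(1,n),key=lambda i:st[i,4]); P=onplane(m,np.argwhere(l==i)[:,::-1]+[x0,y0],.0025)[:,:2].astype(np.float32)
    r=cv2.minAreaRect(P);print(r)
E
```

```text
0.0145 [[286.7, 123.4], [354.4, 123.5]]
0.0 [[288.0, 122.6], [353.0, 122.6]]
holes [[0.631, -0.2545, 0.0025], [0.6417, -0.3159, 0.0025]]
((0.5327474474906921, -0.007382151670753956), (0.09803391993045807, 0.010511672124266624), 11.884542465209961)
((0.5124090313911438, -0.13333751261234283), (0.010833466425538063, 0.0576276071369648), 83.00579071044922)
```

View pics/w10c.png

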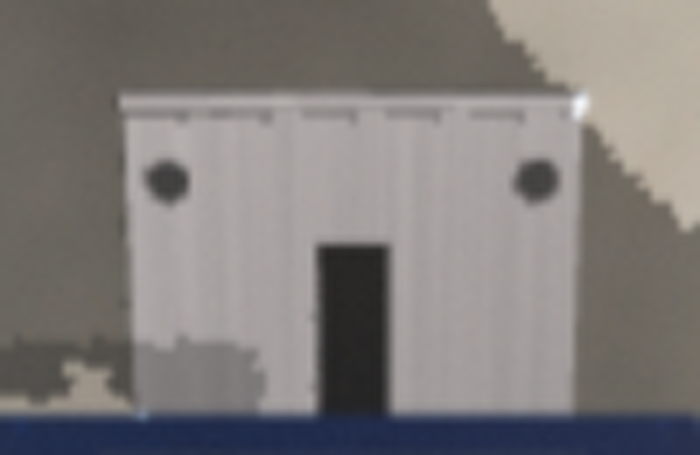

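```bash
python3 -m jog '[[-1,0.03,0.001,0.001,0],[-1,0.07,0.001,0.001,0],[-1,0.11,0.001,0.001,0],[-1,0.14,0.001,0.001,0],[-1,0.16,0.001,0.001,0],[-1,0.175,0.001,0.001,0],[-1,0.182,0.001,0.001,0],[-1,0.186,0.001,0.001,0],[-1,0.186,0.001,0.001,0]]' 40;python3 - <<'E'
from h import *
go(.5915,-.2935,.0325,9.9)
m,im=shot('wrist','w11');m,im=shot('side','s11'); cv2.imwrite('pics/s11c.png',cv2.resize(im[140:240,280:440],None,fx=5,fy=5))
E
```

```text
time_s: 13.25
position: [0.5919, -0.294, 0.0377]
tool_rot: [[0.0, 0.985, 0.173], [-0.0, 0.173, -0.985], [-1.0, 0.0, 0.0]]
ft_force: [0.2, -0.5, -1.0]
grip_width: 0.0559
pos [ 0.5919 -0.294   0.0377] yaw 9.95 q6 43.4 -> row [ 0.0052 -0.0003 -0.0006] turn 0.0008 t 13.25
```

View pics/w11.png

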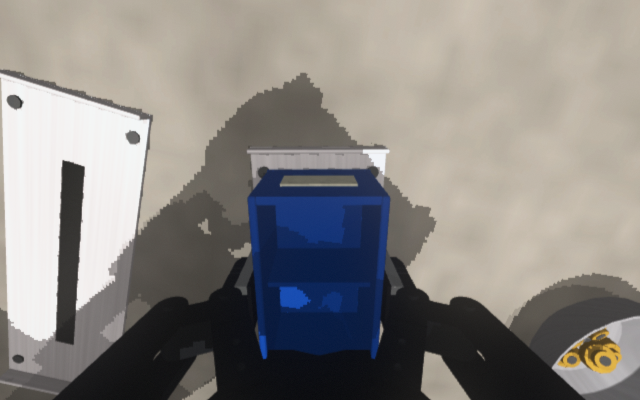

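View pics/s11c.png

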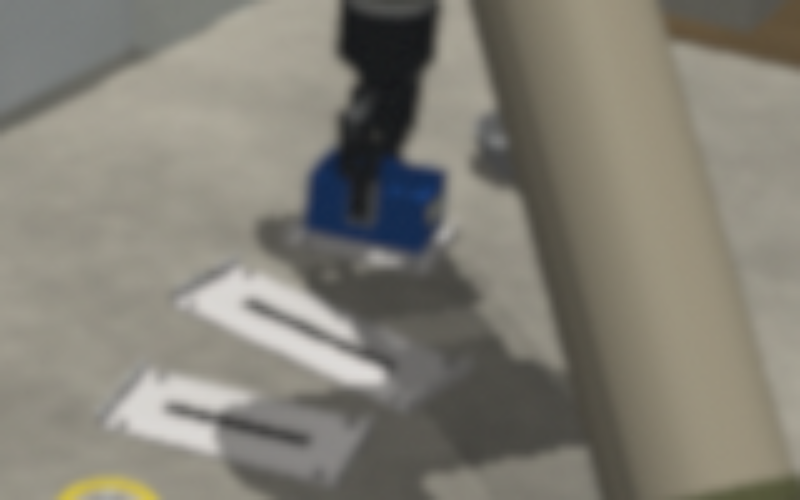

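```bash
python3 -m jog '[[-1,0.003,0,0,0],[-1,0.005,0,0,0],[-1,0.005,0,0,0],[0.3,0.005,0,0,0],[1,0.005,0,0,0],[1,0.005,0,0,0],[1,0.005,0,0,0],[1,-0.02,0,0,0],[1,-0.07,0,0,0],[1,-0.12,0,0,0],[1,-0.17,0,0,0],[1,-0.19,0,0,0],[1,-0.19,0,0,0]]' 40;python3 - <<'E'
from h import *
go(.5313,.3077,.22,-6.1)
m,im=shot('wrist','w12')
E
```

```text
time_s: 14.65
position: [0.5924, -0.2952, 0.2311]
tool_rot: [[0.006, 0.985, 0.172], [-0.004, 0.172, -0.985], [-1.0, 0.005, 0.005]]
ft_force: [-0.5, -0.3, -0.3]
grip_width: 0.0852
pos [ 0.5924 -0.2952  0.2311] yaw 9.9 q6 43.4 -> row [ 0.0082  0.0434 -0.6045] turn 0.2793 t 14.65
```

View pics/w12.png

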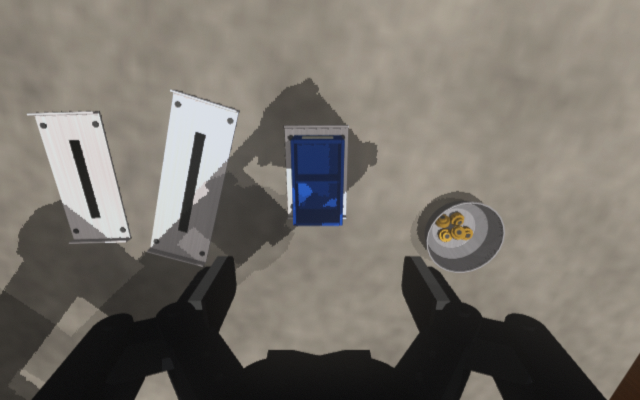

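```bash
cat >> h.py <<'E'
def crop(src,dst,x0,y0,x1,y1,f): 
    im=cv2.imread(f'pics/{src}.png'); cv2.imwrite(f'pics/{dst}.png',cv2.resize(im[y0:y1,x0:x1],None,fx=f,fy=f,interpolation=cv2.INTER_CUBIC))
E
python3 -c "
from h import *
crop('w12','w12c',275,115,360,240,4.8)"
```

```text
(no output)
```

View pics/w12c.png

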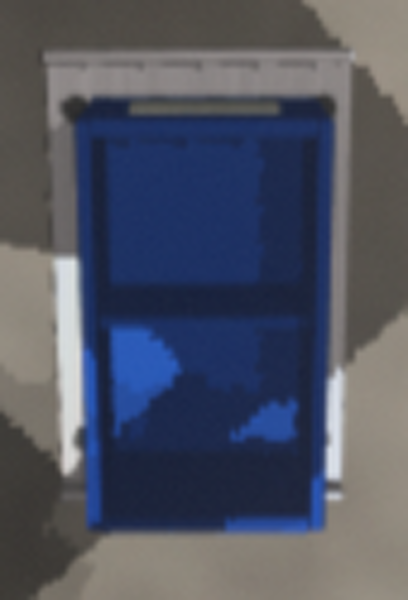

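```bash
cat >> h.py <<'E'
def chk(m,tray,lips,zr=.0555,zl=.0145):
    "tray rim FL FR NL NR; lips outer-top FL FR NL NR"
    T=onplane(m,tray,zr)[:,:2]; C=onplane(m,lips,zl)[:,:2]
    tc=T.mean(0);cc=C.mean(0)
    ty=T[:2].mean(0)-T[2:].mean(0); cy=C[:2].mean(0)-C[2:].mean(0)
    L=np.linalg.norm(cy);u=cy/L;v=np.array([-u[1],u[0]])
    print('tray',tc.round(4),'len',np.linalg.norm(ty).round(4),'cradle',cc.round(4),'len',L.round(4),'dx,dy',((tc-cc)@u).round(4),((tc-cc)@v).round(4),'dyaw',np.degrees(np.arctan2(ty[1],ty[0])-np.arctan2(cy[1],cy[0])).round(2),'yaw',np.degrees(np.arctan2(cy[1],cy[0])).round(2))
E
python3 -c "
from h import *
m=env.camera_model('wrist')
chk(m,[(291.25,140),(344.4,140),(293.75,225.4),(342.7,225.4)],[(284.4,126),(348.3,126),(288,217),(346.3,217)])"
```

```text
tray [ 0.5904 -0.2944] len 0.0946 cradle [ 0.5926 -0.2925] len 0.1117 dx,dy -0.0024 -0.0016 dyaw -0.16 yaw 10.23
```

```bash
python3 -m jog '[[1,0,0.043,-0.604,0.279],[1,0,0.043,-0.604,0.279],[1,0,0.043,-0.604,0.279],[1,0,0.043,-0.604,0.279],[1,0,0.043,-0.604,0.279],[1,0,0.043,-0.604,0.279],[1,0,0.043,-0.604,0.279],[1,0,0.043,-0.604,0.279],[1,0,0.043,-0.604,0.279],[1,0,0.043,-0.604,0.279],[1,0,0.043,-0.604,0.279],[1,0,0.043,-0.604,0.279],[1,0,0.043,-0.604,0.279],[1,0,0.043,-0.604,0.279],[1,0,0.043,-0.604,0.279],[1,0,0.043,-0.604,0.279]]';python3 - <<'E'
from h import *
go(.5313,.3077,.08,-6.1)
m,im=shot('wrist','w13')
crop('w13','w13c',260,95,380,310,2.75)
E
```

```text
time_s: 16.3
position: [0.5305, 0.3063, 0.2268]
tool_rot: [[-0.001, 0.994, -0.108], [-0.0, -0.108, -0.994], [-1.0, -0.001, 0.001]]
ft_force: [0.3, 0.3, 1.1]
grip_width: 0.085
pos [0.5305 0.3063 0.2268] yaw -6.19 q6 115.1 -> row [ 0.1468  0.0008 -0.0016] turn -0.0017 t 16.3
```

View pics/w13.png

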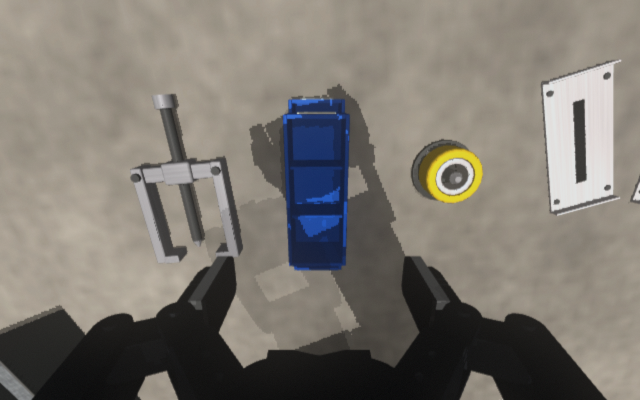

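View pics/w13c.png

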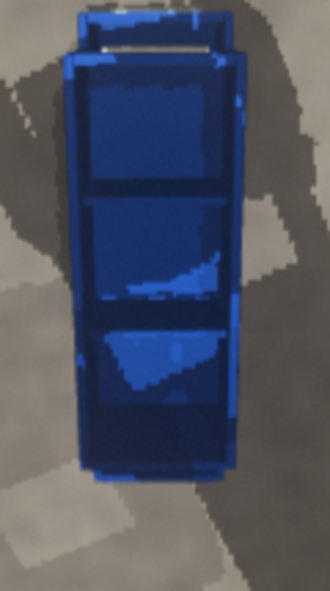

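```bash
python3 - <<'E'
from h import *
m=env.camera_model('wrist')
p=np.array([(65,57),(246,57),(82,468),(237,468)])/2.75+[260,95]
P=onplane(m,p,.103)[:,:2]; print(P.mean(0),np.linalg.norm(P[0]-P[2]),np.linalg.norm(P[0]-P[1]))
E
python3 -m jog '[[1,0.04,0.001,-0.001,0],[1,0.08,0.001,-0.001,0],[1,0.12,0.001,-0.001,0],[1,0.14,0.001,-0.001,0],[1,0.147,0.001,-0.001,0],[1,0.147,0.001,-0.001,0],[-1,0.147,0.001,-0.001,0],[-1,0.147,0.001,-0.001,0],[-1,0.147,0.001,-0.001,0],[-1,0.147,0.001,-0.001,0],[-1,0.147,0.001,-0.001,0],[-1,0.147,0.001,-0.001,0],[-1,0.145,0,0,0],[-1,0.135,0,0,0],[-1,0.11,0,0,0],[-1,0.07,0,0,0],[-1,0.04,0,0,0],[-1,0.04,0,0,0]]' 40;python3 - <<'E'
from h import *
go(.533,-.0077,.2,11.5)
m,im=shot('wrist','w14')
E
```

```text
[0.53099683 0.30763864] 0.14211032255723194 0.054931283315181045
time_s: 18.15
position: [0.5315, 0.3084, 0.1926]
tool_rot: [[0.008, 0.994, -0.106], [0.003, -0.106, -0.994], [-1.0, 0.008, -0.004]]
ft_force: [-0.2, 0.3, -1.7]
grip_width: 0.0555
pos [0.5315 0.3084 0.1926] yaw -6.07 q6 115.2 -> row [-0.0084  0.035   0.3142] turn -0.3067 t 18.15
```

View pics/w14.png

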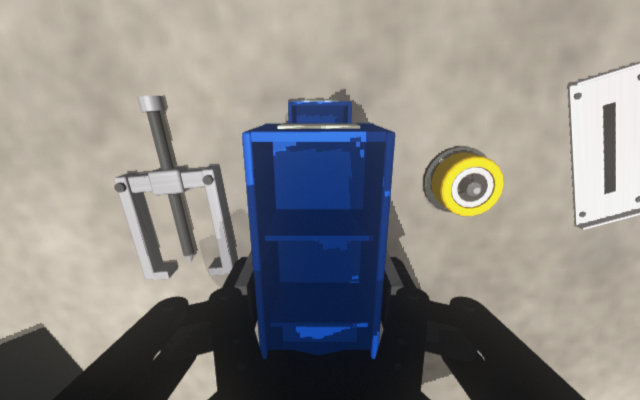

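```bash
python3 -m jog '[[-1,0,0.002,0.02,0],[-1,0,0.006,0.055,-0.05],[-1,0,0.011,0.1,-0.1],[-1,0,0.016,0.145,-0.15],[-1,0,0.021,0.19,-0.2],[-1,0,0.026,0.235,-0.25],[-1,0,0.031,0.275,-0.3],[-1,0,0.034,0.3,-0.307],[-1,0,0.035,0.312,-0.307],[-1,0,0.035,0.314,-0.307],[-1,0,0.035,0.314,-0.307]]' 40;python3 - <<'E'
from h import *
go(.533,-.0077,.0375,11.5)
m,im=shot('wrist','w15')
E
```

```text
time_s: 19.3
position: [0.5314, -0.0074, 0.1869]
tool_rot: [[-0.001, 0.98, 0.2], [0.001, 0.2, -0.98], [-1.0, -0.001, -0.001]]
ft_force: [1.3, 0.6, -1.3]
grip_width: 0.0556
pos [ 0.5314 -0.0074  0.1869] yaw 11.51 q6 64.9 -> row [0.1494 0.0016 0.0007] turn 0.0002 t 19.3
```

View pics/w15.png

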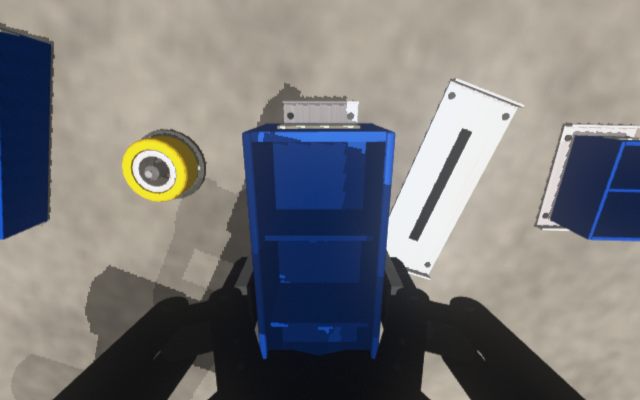

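```bash
python3 - <<'E'
from h import *
m=env.camera_model('wrist')
a=np.radians(11.5); c=np.array([.533,-.0077]); u=np.array([np.cos(a),np.sin(a)]);v=np.array([-u[1],u[0]])
print(proj(m,[np.r_[c+u*.0825+v*s,.0145] for s in (.038,-.038)]).round(1).tolist())
crop('w15','w15c',270,85,370,140,6)
E
```

```text
[[281.1, 100.4], [358.8, 100.4]]
```

View pics/w15c.png

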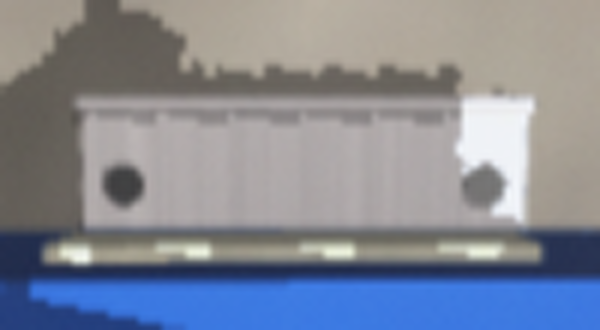

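```bash
python3 -m jog '[[-1,0.03,0.001,0.001,0],[-1,0.07,0.001,0.001,0],[-1,0.105,0.001,0.001,0],[-1,0.13,0.001,0.001,0],[-1,0.145,0.001,0.001,0],[-1,0.149,0.001,0.001,0],[-1,0.149,0.001,0.001,0]]' 40;python3 - <<'E'
from h import *
go(.533,-.0077,.0325,11.5)
m,im=shot('wrist','w16')
E
```

```text
time_s: 20.05
position: [0.5329, -0.0081, 0.0382]
tool_rot: [[-0.001, 0.98, 0.201], [0.0, 0.201, -0.98], [-1.0, -0.0, -0.0]]
ft_force: [0.4, 0.2, -1.5]
grip_width: 0.0553
pos [ 0.5329 -0.0081  0.0382] yaw 11.57 q6 64.8 -> row [ 0.0057  0.0002 -0.0003] turn 0.0013 t 20.05
```

View pics/w16.png

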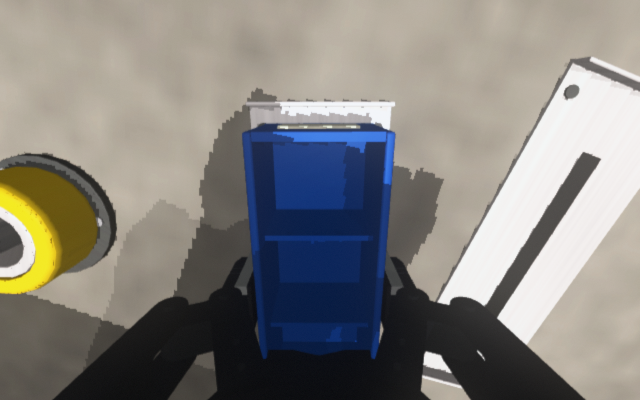

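```bash
python3 -m jog '[[-1,0.003,0,0,0],[-1,0.0055,0,0,0],[-1,0.0055,0,0,0],[0.3,0.0055,0,0,0],[1,0.0055,0,0,0],[1,0.0055,0,0,0],[1,0.0055,0,0,0],[1,-0.02,0,0,0],[1,-0.07,0,0,0],[1,-0.12,0,0,0],[1,-0.17,0,0,0],[1,-0.19,0,0,0],[1,-0.19,0,0,0]]' 40;python3 - <<'E'
from h import *
go(.5193,.3089,.2,-6)
m,im=shot('wrist','w17')
crop('w17','w17c',265,95,365,270,3.4)
E
```

```text
time_s: 21.4
position: [0.5338, -0.0092, 0.2315]
tool_rot: [[0.006, 0.98, 0.199], [-0.002, 0.199, -0.98], [-1.0, 0.006, 0.003]]
ft_force: [0.3, 0.5, -0.9]
grip_width: 0.0853
pos [ 0.5338 -0.0092  0.2315] yaw 11.51 q6 64.8 -> row [ 0.0309  0.049  -0.3147] turn 0.3056 t 21.4
```

View pics/w17.png

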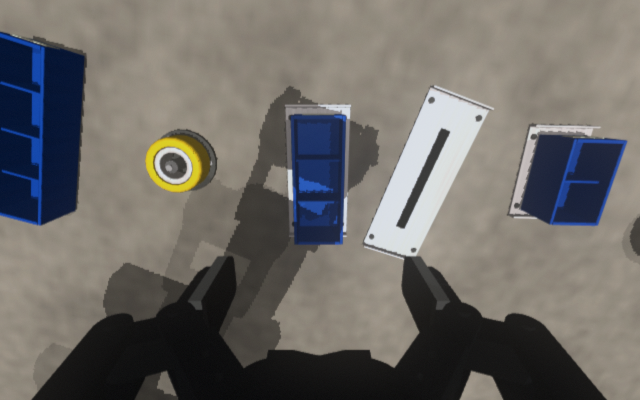

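View pics/w17c.png

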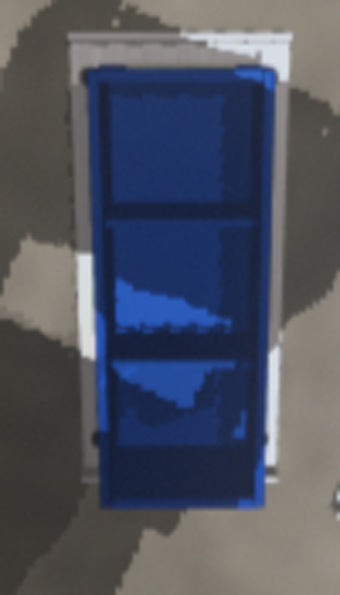

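```bash
python3 - <<'E'
from h import *
m=env.camera_model('wrist'); f=lambda L:np.array(L)/3.4+[265,95]
chk(m,f([(88,80),(278,80),(99,506),(265,506)]),f([(68,35),(293,35),(82,480),(277,480)]))
E
python3 -m jog '[[1,0.0,0.049,-0.315,0.306],[1,0.0,0.049,-0.315,0.306],[1,0.0,0.049,-0.315,0.306],[1,0.0,0.049,-0.315,0.306],[1,0.0,0.049,-0.315,0.306],[1,0.0,0.049,-0.315,0.306],[1,0.0,0.049,-0.315,0.306],[1,0.0,0.049,-0.315,0.306],[1,0.0,0.049,-0.315,0.306],[1,0,0.049,-0.315,0.306]]'
python3 - <<'E'
from h import *
go(.5193,.3089,.04,-6)
m,im=shot('wrist','w18')
crop('w18','w18c',120,80,380,290,2.8)
E
```

```text
tray [ 0.5307 -0.0095] len 0.139 cradle [ 0.5318 -0.0084] len 0.1612 dx,dy -0.0013 -0.0009 dyaw 0.04 yaw 11.29
time_s: 22.45
position: [0.518, 0.3084, 0.2273]
tool_rot: [[-0.002, 0.994, -0.106], [-0.001, -0.106, -0.994], [-1.0, -0.002, 0.001]]
ft_force: [0.1, -0.1, 0.3]
grip_width: 0.0856
pos [0.518  0.3084 0.2273] yaw -6.09 q6 115.6 -> row [ 0.1873  0.0015 -0.0008] turn -0.0015 t 22.45
```

View pics/w18c.png

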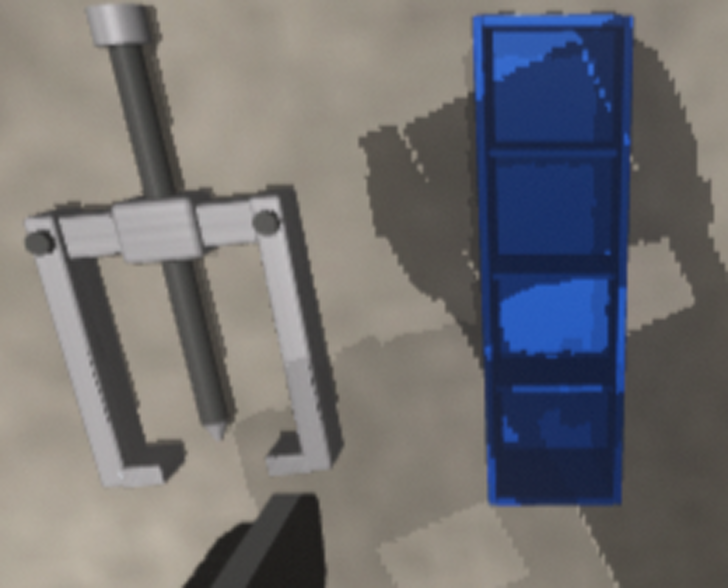

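```bash
python3 - <<'E'
from h import *
m=env.camera_model('wrist'); s=env.observe(); f=lambda L:np.array(L)/2.8+[120,80]
P=onplane(m,f([(473,20),(633,20),(488,502),(622,502)]),.053)[:,:2]; c=P.mean(0); print(c,np.linalg.norm(P[0]-P[2]),np.linalg.norm(P[0]-P[1]))
yd=(P[:2].mean(0)-P[2:].mean(0)); a=np.arctan2(yd[1],yd[0]); print(np.degrees(a)); v=np.array([-np.sin(a),np.cos(a)]);u=np.array([np.cos(a),np.sin(a)])
for uv,z in [((342,450),0),((330,470),.02),((295,190),.0),((300,250),0)]:
    q=onplane(m,f([uv]),z)[0,:2]; print('puller',q,'along',(q-c)@u,'lat',(q-c)@v)
E
```

```text
[0.51953552 0.30907811] 0.1893509975392697 0.05555474600261623
-5.974899873822636
puller [0.4343022  0.42160759] along -0.096483801282823 lat 0.10304600096783949
puller [0.43412227 0.42219225] along -0.09672361336506946 lat 0.10360876399603795
puller [0.55967083 0.41815088] along 0.02856358777321832 lat 0.11265804302471787
puller [0.53331174 0.42147259] along 0.002001932913082037 lat 0.11321792058912342
```

```bash
python3 -m jog '[[1,0.04,0.0015,-0.001,0],[1,0.08,0.0015,-0.001,0],[1,0.12,0.0015,-0.001,0],[1,0.16,0.0015,-0.001,0],[1,0.185,0.0015,-0.001,0],[1,0.196,0.0015,-0.001,0],[1,0.196,0.0015,-0.001,0],[-1,0.196,0.0015,-0.001,0],[-1,0.196,0.0015,-0.001,0],[-1,0.196,0.0015,-0.001,0],[-1,0.196,0.0015,-0.001,0],[-1,0.196,0.0015,-0.001,0],[-1,0.196,0.0015,-0.001,0],[-1,0.19,0.0015,-0.001,0],[-1,0.17,0,0,0],[-1,0.13,0,0,0],[-1,0.09,0,0,0],[-1,0.06,0,0,0],[-1,0.05,0,0,0],[-1,0.05,0,0,0]]' 50;python3 - <<'E'
from h import *
go(.5497,-.1393,.18,-7.9)
m,im=shot('wrist','w19')
E
```

```text
time_s: 24.5
position: [0.5182, 0.3096, 0.1794]
tool_rot: [[0.002, 0.994, -0.105], [0.001, -0.105, -0.994], [-1.0, 0.002, -0.001]]
ft_force: [0.5, -0.3, -2.4]
grip_width: 0.0554
pos [0.5182 0.3096 0.1794] yaw -6.02 q6 115.7 -> row [-0.0009  0.0784  0.4431] turn 0.0328 t 24.5
```

View pics/w19.png

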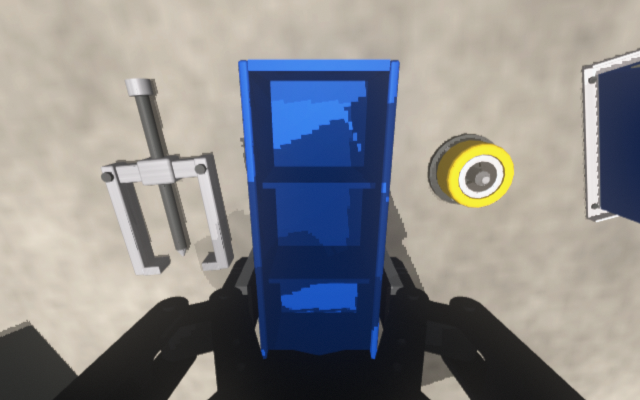

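```bash
python3 -m jog '[[-1,0,0.003,0.02,0],[-1,0,0.01,0.055,0],[-1,0,0.018,0.1,0.01],[-1,0,0.026,0.145,0.02],[-1,0,0.034,0.19,0.032],[-1,0,0.043,0.24,0.032],[-1,0,0.051,0.29,0.032],[-1,0,0.06,0.34,0.032],[-1,0,0.068,0.385,0.032],[-1,0,0.075,0.42,0.032],[-1,0,0.078,0.438,0.032],[-1,0,0.078,0.443,0.032],[-1,0,0.078,0.443,0.032],[-1,0,0.078,0.443,0.032]]' 50;python3 - <<'E'
from h import *
go(.5497,-.1393,.04,-7.9)
m,im=shot('wrist','w20')
a=np.radians(-7.9); c=np.array([.5497,-.1393]); u=np.array([np.cos(a),np.sin(a)]);v=np.array([-u[1],u[0]])
print(proj(m,[np.r_[c+u*.1065+v*s,.0145] for s in (.038,-.038)]).round(1).tolist())
E
```

```text
time_s: 25.95
position: [0.5489, -0.1376, 0.1779]
tool_rot: [[-0.001, 0.991, -0.135], [0.001, -0.135, -0.991], [-1.0, -0.001, -0.001]]
ft_force: [-0.2, 0.1, -1.5]
grip_width: 0.0554
pos [ 0.5489 -0.1376  0.1779] yaw -7.77 q6 71.7 -> row [0.1379 0.0011 0.0016] turn 0.0022 t 25.95
[[279.7, 73.0], [362.0, 73.1]]
```

View pics/w20.png

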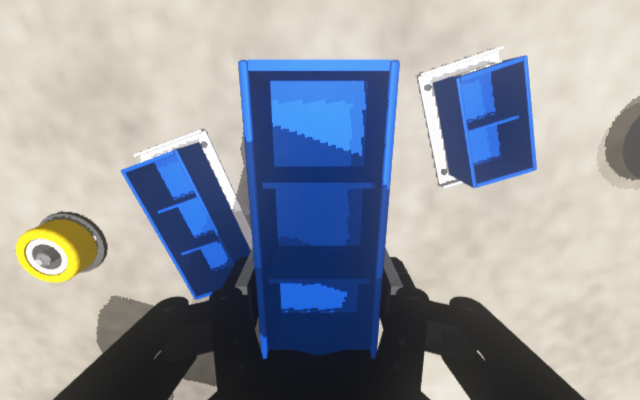

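```bash
python3 -m jog '[[-1,0.03,0.0005,0.0015,0.002],[-1,0.07,0.0005,0.0015,0.002],[-1,0.1,0.0005,0.0015,0.002],[-1,0.125,0.0005,0.0015,0.002],[-1,0.135,0.0005,0.0015,0.002],[-1,0.138,0.0005,0.0015,0.002],[-1,0.138,0.0005,0.0015,0.002]]' 50;python3 - <<'E'
from h import *
go(.549,-.139,.0325,-7.9)
m,im=shot('wrist','w21')
m,im=shot('side','s21'); crop('s21','s21c',280,150,420,250,5)
E
```

```text
time_s: 26.7
position: [0.5499, -0.1405, 0.0411]
tool_rot: [[0.001, 0.99, -0.138], [-0.0, -0.138, -0.99], [-1.0, 0.001, 0.0]]
ft_force: [0.3, 0.1, -1.7]
grip_width: 0.0553
pos [ 0.5499 -0.1405  0.0411] yaw -7.93 q6 71.7 -> row [ 0.0086 -0.0011 -0.0014] turn -0.0006 t 26.7
```

View pics/w21.png

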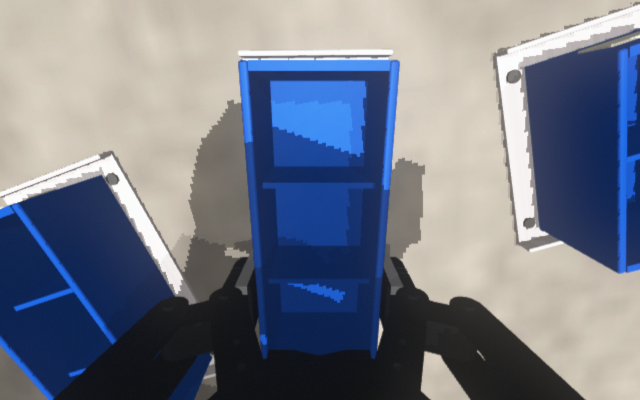

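View pics/s21c.png

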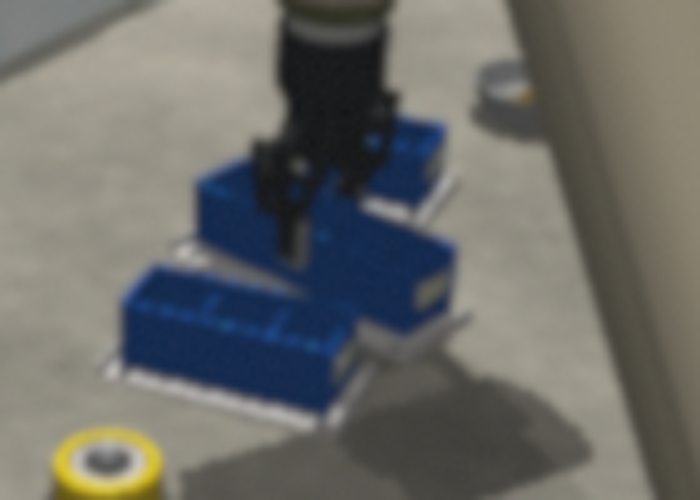

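```bash
python3 - <<'E'
from h import *
m=env.camera_model('wrist'); s=env.observe()
q=onplane(m,[(238,51),(393,51)],.0145)[:,:2].mean(0); d=q-s['position'][:2]
R=s['tool_rot']; print(q, 'along',d@R[:2,1],'lat z',d@R[:2,2], s['position'])
# tray far rim top edge at z = tcp-.002+.025
t=onplane(m,[(240,61),(398,61)],s['position'][2]+.023)[:,:2].mean(0)-s['position'][:2]; print('tray far',t@R[:2,1],t@R[:2,2])
E
```

```text
[ 0.65460645 -0.1539378 ] along 0.10535904890320437 lat z -0.0015161029399238088 [ 0.55005105 -0.14085917  0.04162524]
tray far 0.09462113788133934 0.00011902139665872783
```

```bash
python3 -m jog '[[-1,0.003,-0.0005,-0.0015,0],[-1,0.006,-0.0005,-0.0015,0],[-1,0.0085,-0.0005,-0.0015,0],[-1,0.0085,-0.0005,-0.0015,0],[0.3,0.0085,-0.0005,-0.0015,0],[1,0.0085,-0.0005,-0.0015,0],[1,0.0085,-0.0005,-0.0015,0],[1,0.0085,-0.0005,-0.0015,0],[1,-0.02,0,0,0],[1,-0.07,0,0,0],[1,-0.12,0,0,0],[1,-0.17,0,0,0],[1,-0.22,0,0,0],[1,-0.25,0,0,0],[1,-0.25,0,0,0]]' 50;python3 - <<'E'
from h import *
go(.46,.0,.3,0)
m,im=shot('wrist','w22'); np.save('m22.npy',m,allow_pickle=True)
crop('w22','w22c',80,60,580,290,1.6)
E
```

```text
time_s: 28.3
position: [0.5505, -0.1413, 0.2946]
tool_rot: [[0.008, 0.99, -0.139], [-0.004, -0.139, -0.99], [-1.0, 0.008, 0.003]]
ft_force: [-0.6, 1.0, 0.1]
grip_width: 0.0853
pos [ 0.5505 -0.1413  0.2946] yaw -7.97 q6 71.6 -> row [-0.0066 -0.1091 -0.1273] turn -0.1391 t 28.3
```

View pics/w22.png

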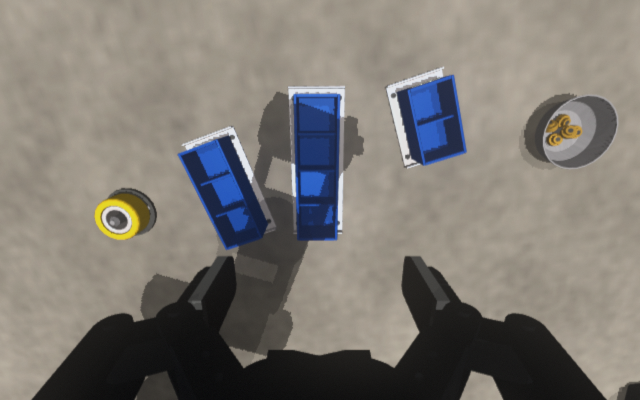

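```bash
python3 -c "
from h import *
crop('w22','w22d',275,75,365,250,4)"
```

```text
(no output)
```

View pics/w22d.png

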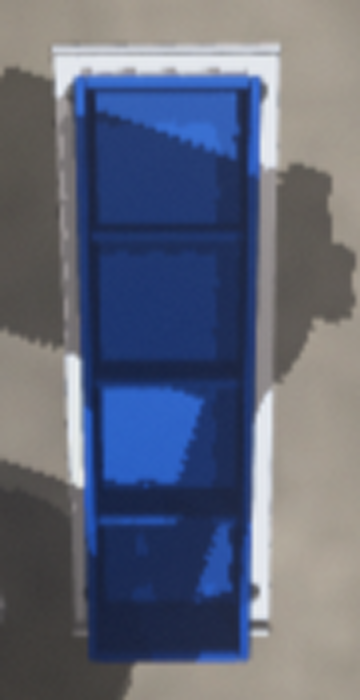

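```bash
python3 - <<'E'
from h import *
m=np.load('m22.npy',allow_pickle=True).item(); f=lambda L:np.array(L)/4+[275,75]
chk(m,f([(75,82),(262,82),(89,660),(250,660)]),f([(53,48),(281,48),(73,634),(270,634)]))
go(.25,-.47,.29,0)
E
python3 -m jog '[[1,0,-0.253,0.368,0],[1,0,-0.253,0.368,0],[1,0,-0.253,0.368,0],[1,0,-0.253,0.368,0],[1,0,-0.253,0.368,0],[1,0,-0.253,0.368,0],[1,0,-0.253,0.368,0],[1,0,-0.253,0.368,0],[1,0,-0.253,0.368,0],[1,0,-0.253,0.368,0],[1,0,-0.253,0.368,0],[1,0,-0.253,0.368,0],[1,0,-0.253,0.368,0]]'
python3 - <<'E'
from h import *
shot('top','t23'); shot('side','s23'); crop('t23','t23c',170,140,480,260,2.55); crop('s23','s23c',170,150,430,360,3)
E
```

```text
tray [ 0.5478 -0.1394] len 0.1894 cradle [ 0.5493 -0.1397] len 0.21 dx,dy -0.0015 0.0 dyaw -0.34 yaw -7.66
pos [ 0.5498 -0.141   0.2917] yaw -7.97 q6 71.6 -> row [ 0.0012 -0.2513  0.3674] turn -0.1391 t 28.35
time_s: 29.65
position: [0.2487, -0.4692, 0.29]
tool_rot: [[-0.0, 0.991, -0.137], [0.001, -0.137, -0.991], [-1.0, -0.0, -0.001]]
ft_force: [-0.3, 0.0, 0.3]
grip_width: 0.0854
```

View pics/t23c.png

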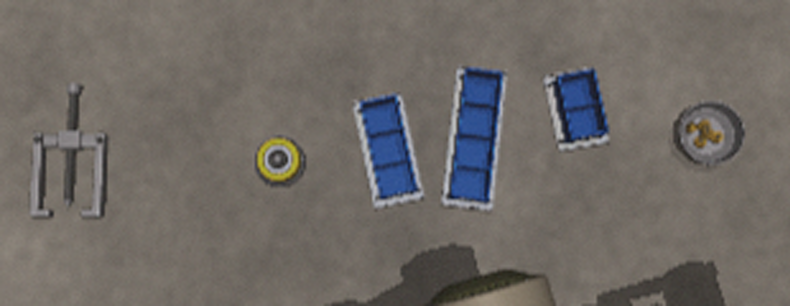

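View pics/s23c.png

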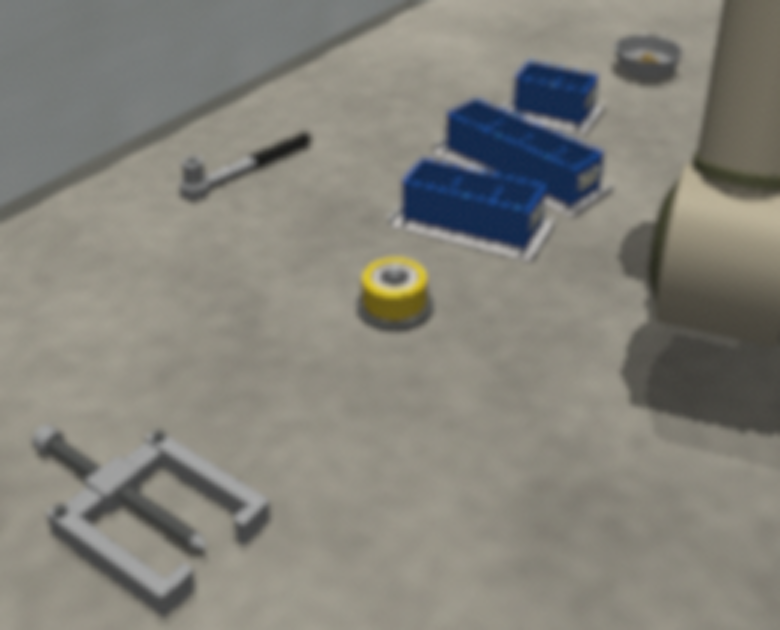

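```bash
python3 - <<'E'
from h import *
m=env.camera_model('top'); im=cv2.imread('pics/t23.png'); hsv=cv2.cvtColor(im,cv2.COLOR_BGR2HSV)
y=cv2.inRange(hsv,(22,120,120),(35,255,255)); y[:,:240]=0; y[:,320:]=0
M=cv2.moments(y,True); c=(M['m10']/M['m00'],M['m01']/M['m00']); print('wheel',onplane(m,c,.036),'peg top-view before .5137,.1533 wrist .5165,.155')
b=cv2.inRange(hsv,(105,100,60),(125,255,255)); b[:150]=0;b[240:]=0;b[:,:290]=0;b[:,420:]=0
for k in cv2.findContours(b,0,2)[0]:
    if cv2.contourArea(k)<60: continue
    P=onplane(m,k[:,0],.0555)[:,:2].astype(np.float32); print(cv2.minAreaRect(P))
E
```

```text
wheel [[0.51771181 0.15572222 0.036     ]] peg top-view before .5137,.1533 wrist .5165,.155
((0.5317655801773071, -0.00822494551539421), (0.14475934207439423, 0.05464958772063255), 11.702448844909668)
((0.5894750356674194, -0.29363399744033813), (0.09694689512252808, 0.05647469684481621), 10.137722969055176)
((0.5478599071502686, -0.1373438835144043), (0.05606753006577492, 0.19180205464363098), 81.94529724121094)
```

```bash
python3 -c "
from rig import env
print(env.observe()['time_s']); print(env.close_job())"
```

```text
29.75
the job is handed in; nothing more can be done
None
```

I put the yellow wheel over its peg and set the short, medium and long trays in their own cradles, then backed the arm clear. I handed the job in at 29.75 s of the 138 s allowed.

**Trays:** The last top-view check put all three within about 2 mm of their cradle centres and within about 0.5° of square. The short tray's wrist check differed slightly: about 2.4 mm lengthwise and 1.6 mm sideways. Most of the lengthwise part probably comes from reading the inner edge of the near lip. All of these are inside the limits.

**Wheel:** The side view shows it lying flat on the flange with the post through the bore. My estimates of the wheel and peg centres disagree by 1–5 mm, depending on which peg measurement I use, and that is still inside the limit. I dropped it the last 7 mm or so so the fingertips stayed clear of the flange.

**First grip:** My first grip on the wheel was too high, so I opened and took it again 9 mm lower before lifting. The grip reading stayed at 58 mm against the wheel's 64 mm, and I did not find out why.

**Puller and bowl:** The arm never came near either, and they look unmoved in the final top and side views.

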